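# Lock a stirrer shaft with its spring clip

### The job

Refit the stirrer shaft in its drive housing: first press the shaft straight down until it bottoms, which brings its groove level with the top of the housing. Then push the open spring clip that lies on the housing, mouth first, sideways onto the groove until it snaps fully home, and leave it lying flat there. Do not disturb the tin, the timer or the hook spanner.

Things in the scene. Friction and masses are not known exactly. Their poses are not given: they have to be found in the camera images.
- housing: Stirrer drive housing, fixed to the bench: a flat grey and aluminium block 260 x 170 x 40 mm (its x, y, z). Origin: centre of its underside, on the bench. Its flat top (the deck) is 40 mm above the origin and is smooth. The shaft stands at x = +60 mm, y = 0 of the housing; the clip starts on the deck on the -x side of the shaft.
- shaft (a joint): Downward travel of the upright steel shaft (m): 0 raised, 0.018 bottomed. It starts at 0 to 0.004, resists with about 7 N of friction all the way and stays where it is left. Only when it is bottomed is the narrow groove level with the clip; before that its thick lower part (32 mm diameter) stops the clip.
- shaft_top (a point): Centre of the flat top of the shaft (a 28 mm disc on a 36 mm collar), on the shaft's axis; press here. It stands 56 mm above the deck when raised and 38 mm when bottomed.
- groove (a point): Point on the shaft's axis at mid-height of the groove. The groove is a neck of 22 mm diameter, 14 mm high; bottomed, it reaches from the deck to 13 mm above it, with the 36 mm collar above.
- clip: Loose open spring clip of dark steel, 89 mm long, 64 mm wide, 10 mm thick, about 0.16 kg, lying flat on the deck, mouth turned roughly (within 0.55 rad) towards the shaft. Origin: underside, centre of the pocket where the shaft's neck sits when the clip is home. x points out of the mouth (the way to push), z up.
- clip_back (a point): Middle of the rear face of the clip's straight back bar (12 mm deep, 64 mm wide, 10 mm high), at x = -62 mm of the clip, mid-thickness. Push here, square to the bar; snapping on takes about 7 to 12 N.
- clip_throat (a point): Middle of the throat, at x = +8 mm of the clip: two rounded lobes leave 17 mm, and the jaws spring open over the 22 mm neck as they are pushed past it; then the clip snaps home against a stop at the pocket's end. In front of the throat the mouth flares to about 48 mm at x = +27 mm.
- jaw_left (a joint): Opening of the clip's sprung jaw on its +y side (rad): 0 relaxed, about 0.045 while the neck passes the throat, under 0.01 when home, 0.09 at most.
- jaw_right (a joint): The same for the jaw on the -y side.
- seal_tin: Round flat tin, 62 mm diameter, 22 mm high, on the bench. Origin: centre of its underside. Leave alone.
- timer: Small white bench timer, 38 x 64 x 62 mm, on the bench. Origin: centre of its underside. Leave alone.
- hook_spanner: Steel hook spanner, 208 mm long along its y, 8 mm thick, flat on the bench. Origin: centre of its underside. Leave alone.
Things that resemble listed ones, but are neither listed nor needed, are in the scene too. Several things have the shape of the clip; the one meant has the colours described above.

How it is judged:
By the outcome, as a careful person would: the job done as asked, in the order asked, and still so for the second after the job is handed in, with the robot touching nothing.
It also fails if it takes over 45 s, if anything falls off the work surface, if the arm or the gripper's body presses on something with over 40 N, if the wrist force passes 120 N, or if a joint passes its speed limit or range.

### The arm

A 6-joint arm with a two-finger parallel gripper is mounted at the origin on a cart in front of the work surface, level with it; the furniture and walls round the work are solid. World frame = base frame: x ahead of the robot, y to its left, z up, the work surface at z = 0. Lengths are in m, angles in rad, forces in N, time in s.
With the tool pointing down it reaches from about 0.275 to 0.875 m from the base axis. Payload 12.5 kg.
Tool frame: the origin (TCP) lies on the centre line of the jaws, within the pads' length; the fingertips stand r.finger_overhang ahead of it and the grasp point (between the pads) lies 3 mm ahead of it (r.finger_overhang is the distance from the TCP to the fingertips, in m); z points along the fingers, y is the line along which they close (so a half turn about z gives the same grasp; the last joint's range is limited). The gripper opens to 85 mm and grips with 20 to 120 N. Pads are 22 mm wide; open, the fingers measure 114 mm over their backs; the gripper's body (76 mm by 85 mm) begins 54 mm behind the grasp point. The pads swing forward as they close: fully open they stand 13 mm farther back than shut.
Start: joints at [1.15, 0.351, 1.652, -0, 1.139, -0.085], TCP at [0.181, 0.519, 0.253] pointing down, gripper open.
Joint ranges: [-2.75, 2.75], [-0.79, 2.1], [0.01, 2.65], [-1.57, 4.71], [0.07, 3.14], [-2.87, 2.87]. Speed limits (rad/s): [2.22, 2.22, 2.79, 3.14, 3.14, 3.14].

### API

Orientations are given as a unit quaternion [x, y, z, w].
In Python, from cell import r, optics gives the robot as it stands. The module is installed in compiled form; this text tells all that it offers. Calls block until the motion is done:
- r.move_to(position, orientation): joint-space move of the TCP to a pose.
- r.move_linear(position, rot=None, vel=0.15): straight line of the TCP; rot=None keeps the orientation; vel is the mean speed in m/s.
- r.set_joints(angles): joint-space move.
- r.set_gripper(opening, squeeze=None): opening from 0.0 (shut) to 1.0 (fully open); squeeze is the grip in N (None keeps the last); returns when the fingers have stopped.
- r.sleep(seconds).
- r.inverse_kinematics(position, orientation): joint angles nearest the present ones, or None.
- optics.get_image(name): name is "side" or "top" or "wrist"; returns a dict with "pixels" (480x640x3 uint8, red, green, blue), "depth" (480x640 float32, m along the optical axis (not along the pixel's ray), 0 where there is no reading), "fx", "fy", "cx", "cy" (pixels), "camera_from_world" (4x4, takes a point from world to camera coordinates); the wrist camera has in their place "mount" (4x4, takes a point from camera to tool coordinates, whose origin is the TCP and whose axes are the flange's). Camera axes: x right, y down, z forward; pixel columns grow to the right and rows downward; lengths in m; the calibration is good to about 2 mm. A picture is of the moment at which its call begins: read the wrist's pose just before it.
A pose or a line that the arm cannot do raises r.PlanningError and nothing moves.
- r.hand_in(): hands the job in; it is judged then, once.
Readings, each from a call of its own:
- r.current_t(): time.
- r.current_q(): joint angles.
- r.current_qvel(): joint speeds.
- r.current_effort(): joint torques, N m.
- r.current_tool_pos(): TCP position.
- r.current_ee_rot(): TCP orientation.
- r.current_contact_force(): force on the tool from outside, world axes, zero at the start.
- r.current_torque(): the same for the moment, N m.
- r.current_opening(): opening from 0.0 (shut) to 1.0 (fully open).
- r.current_finger_force(): force on a finger pad.
Only numpy, scipy, OpenCV 4.12 (cv2) and the standard library are available. Lean on these libraries where they do the work, as an engineer would, in place of code of your own. Each camera call takes 0.05 s, during which the arm holds its last target. There are 200 camera calls.

## Working session

There is one attempt and no reset: what is moved stays moved. The work goes in short steps, each a Python script; the robot and the scene stay as the last script left them, time stands still between calls to the robot, and variables do not carry over. Pictures are saved under pics/ and viewed, at most 10 in all, crops included, and the job is handed in when it is done.

```bash
mkdir -p pics; cat > h.py <<'E'
from cell import r, optics
import numpy as np, cv2
def snap(n,f):
    d=optics.get_image(n); np.savez(f'pics/{f}.npz',**{k:v for k,v in d.items()}); cv2.imwrite(f'pics/{f}.png',d['pixels'][:,:,::-1]); return d
def world(d,u,v,z=None):
    T=np.linalg.inv(d['camera_from_world']); ray=np.array([(u-d['cx'])/d['fx'],(v-d['cy'])/d['fy'],1])
    if z is None: k=d['depth'][int(round(v)),int(round(u))]
    else: k=(z-T[2,3])/(T[:3,:3]@ray)[2]
    return T[:3,:3]@(ray*k)+T[:3,3]
E
python3 - <<'E'
from h import *
a=snap('top','t0'); b=snap('side','s0')
print(r.current_t(),r.finger_overhang,r.current_ee_rot(),a['camera_from_world'],a['fx'])
E
```

```text
0.1 0.022 [ 1.67111790e-01  9.85937818e-01 -4.98735896e-04 -1.40909772e-04] [[ 3.05354397e-02 -9.99533494e-01 -6.18269969e-04  4.95055351e-03]
 [-9.76088867e-01 -2.96860162e-02 -2.15335239e-01  5.70686684e-01]
 [ 2.15216430e-01  7.17884264e-03 -9.76539990e-01  1.49439169e+00]
 [ 0.00000000e+00  0.00000000e+00  0.00000000e+00  1.00000000e+00]] 527.9990767059602
```

View pics/t0.png

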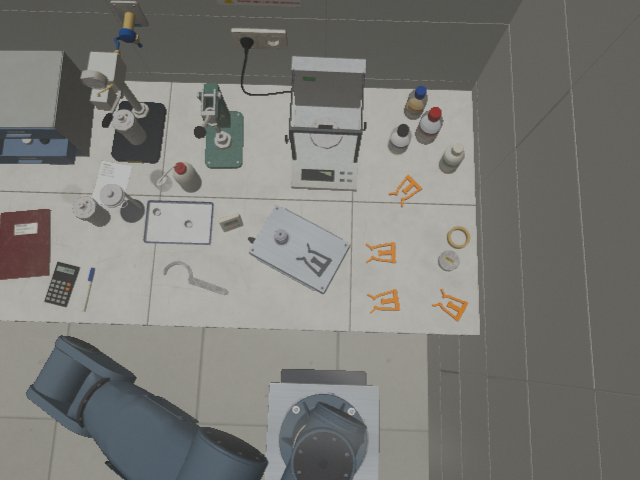

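View pics/s0.png

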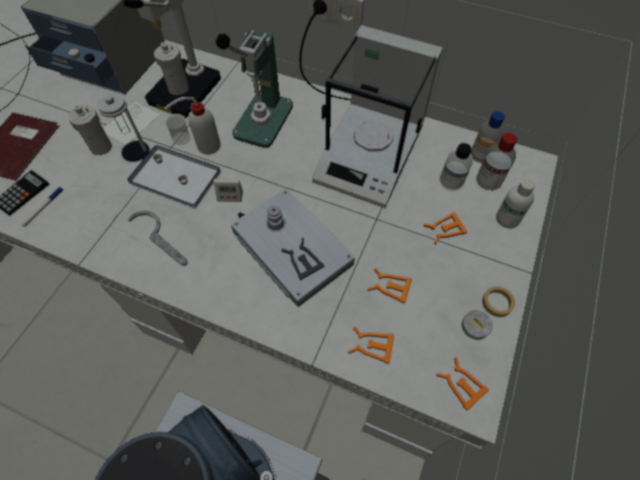

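Top view: the dark clip lies on the housing at about (317,262) and the shaft is at (281,237). The other clip shapes are orange, at (407,189), (382,252), (385,301) and (451,305). Only the dark steel one on the deck fits the description. I'll check it in an enlarged crop.

```bash
python3 - <<'E'
from h import *
a=cv2.imread('pics/t0.png')[200:296,240:360]; b=cv2.imread('pics/s0.png')[185:305,225:360]
cv2.imwrite('pics/c0.png',cv2.resize(a,None,fx=6,fy=6,interpolation=cv2.INTER_CUBIC))
d=dict(np.load('pics/t0.npz'))
print(world(d,281,236),world(d,317,262,.05),world(d,281,236,.096))
for uv in [(277,207),(349,243),(322,290),(250,250)]: print(world(d,*uv,.04))
E
```

```text
[0.56311595 0.13813457 0.09742548] [0.49852096 0.03266272 0.05      ] [0.56343069 0.13825647 0.096     ]
[0.66536459 0.1593852  0.04      ]
[ 0.5605822 -0.0607863  0.04     ]
[0.41766259 0.01549554 0.04      ]
[0.53034753 0.2332487  0.04      ]
```

View pics/c0.png

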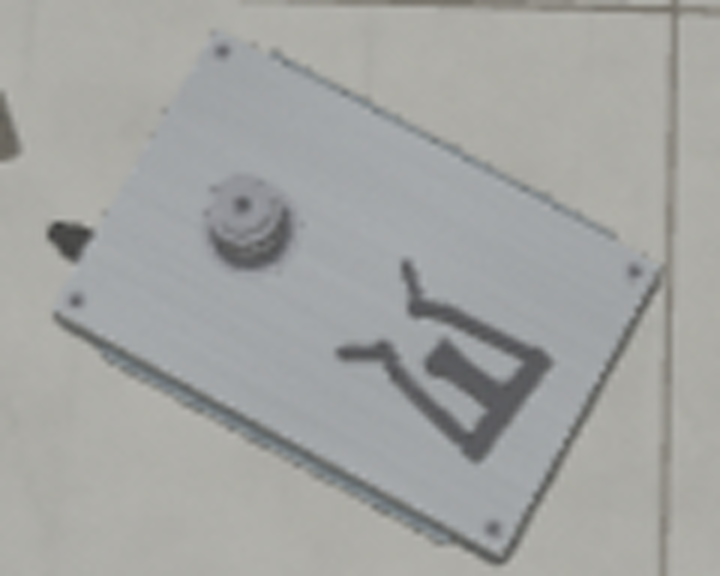

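The crop confirms the dark clip: bar at crop (513,415), mouth toward the shaft at (243,205). Next is a close wrist view.

```bash
cat >> h.py <<'E'
from scipy.spatial.transform import Rotation as Ro
def down(a):
    c,s=np.cos(a),np.sin(a); return Ro.from_matrix(np.array([[c,s,0],[s,-c,0],[0,0,-1]])).as_quat()
def wsnap(f):
    p=np.array(r.current_tool_pos()); q=r.current_ee_rot(); d=optics.get_image('wrist')
    T=np.eye(4); T[:3,:3]=Ro.from_quat(q).as_matrix(); T[:3,3]=p
    d['camera_from_world']=np.linalg.inv(T@d['mount']); np.savez(f'pics/{f}.npz',**d); cv2.imwrite(f'pics/{f}.png',d['pixels'][:,:,::-1]); return d
E
python3 - <<'E'
from h import *
for a in (.9,.9+np.pi): print(r.inverse_kinematics([.5,.05,.3],down(a)))
r.move_to([.53,.085,.33],down(.9))
d=wsnap('w0'); print(r.current_t(),d['mount'],r.current_contact_force())
E
```

```text
[ 6.99760879e-03  2.16450070e-01  1.71286141e+00 -4.44089210e-16
  1.21228118e+00  6.77793936e-01]
[ 6.99760879e-03  2.16450070e-01  1.71286141e+00 -4.44089210e-16
  1.21228118e+00 -2.46379872e+00]
2.175 [[-5.65243536e-04 -9.54973898e-01 -2.96689289e-01  7.48766617e-02]
 [ 9.99998933e-01 -9.39425228e-04  1.11862360e-03  1.22995488e-06]
 [-1.34697374e-03 -2.96688340e-01  9.54973410e-01 -1.21364793e-01]
 [ 0.00000000e+00  0.00000000e+00  0.00000000e+00  1.00000000e+00]] [-0.25468735  0.19052151  0.57565507]
```

View pics/w0.png

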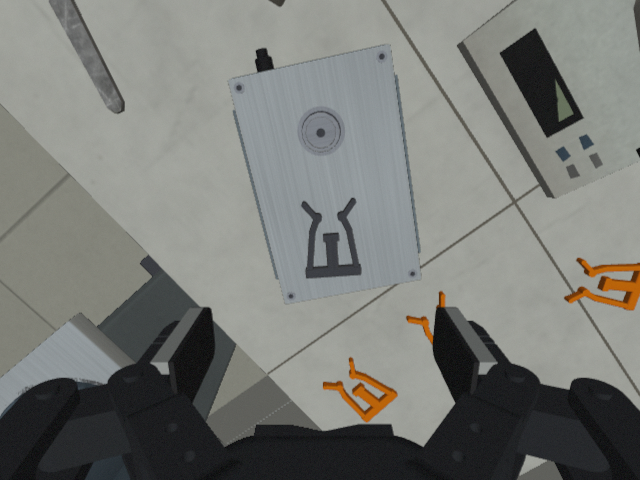

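The wrist view shows the shaft top at (320,132), the clip bar at about (306–361, 275) and the mouth facing up towards the shaft. I'll enlarge it.

```bash
python3 - <<'E'
from h import *
a=cv2.imread('pics/w0.png')[95:285,270:380]
cv2.imwrite('pics/c1.png',cv2.resize(a[90:],(770,700),interpolation=cv2.INTER_CUBIC)[:600] if 0 else cv2.resize(a,(330,570),interpolation=cv2.INTER_CUBIC))
d=dict(np.load('pics/w0.npz'))
print(world(d,320,132,.094),world(d,320,132),world(d,333,240))
E
```

```text
[0.5693933  0.13989522 0.094     ] [0.56944945 0.13993189 0.09689336] [0.57632641 0.14442262 0.45125709]
```

View pics/c1.png

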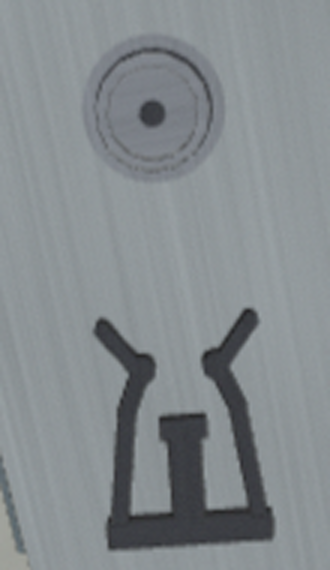

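```bash
python3 - <<'E'
from h import *
d=dict(np.load('pics/w0.npz'))
P={k:world(d,270+u/3,95+v/3,z)[:2] for k,(u,v,z) in dict(sh=(152,113,.0955),bl=(110,549,.05),br=(273,538,.05),ml=(100,320,.05),mr=(252,310,.05),tl=(146,367,.05),tr=(213,361,.05)).items()}
b=(P['bl']+P['br'])/2; m=(P['ml']+P['mr'])/2; t=(P['tl']+P['tr'])/2
for k in P: print(k,P[k])
print('len bar',np.linalg.norm(P['bl']-P['br']),'b-m',np.linalg.norm(m-b),'b-t',np.linalg.norm(t-b))
e=P['bl']-P['br']; ang=lambda v:np.arctan2(v[1],v[0])
print('b',b,'ang',ang(e)-np.pi/2,ang(m-b),ang(t-b),'to shaft',ang(P['sh']-b),np.linalg.norm(P['sh']-b))
E
```

```text
sh [0.56953438 0.13908322]
bl [0.45591471 0.02251389]
br [ 0.50762292 -0.01267492]
ml [0.5093489 0.0939038]
mr [0.55444987 0.06282093]
tl [0.5114812  0.07001754]
tr [0.53200268 0.05662148]
len bar 0.06254591857409197 b-m 0.08892092365467276 b-t 0.07077014539390264
b [0.48176882 0.00491949] ang 0.9732597151113334 0.9718582231585626 0.970568709835702 to shaft 0.9914969299977322 0.1603206242237081
```

The clip is aligned with the shaft to within about 0.02 rad. Now I'll press the shaft with the fingers shut.

```bash
python3 - <<'E'
from h import *
S=np.array([.5695,.1391]); q=down(.99)
r.set_gripper(0.0)
r.move_to([*S,.15],q)
r.move_linear([*S,.122],vel=.1)
z=.122; F0=r.current_contact_force()[2]; log=[]
while z>.094:
    z-=.001 if z<.107 else .003
    r.move_linear([*S,z],vel=.04); f=r.current_contact_force()[2]-F0; log.append((round(z,4),round(r.current_tool_pos()[2],4),round(f,1)))
    if f>30: break
print(log,r.current_t())
E
```

```text
[(0.119, np.float64(0.1193), np.float64(0.1)), (0.116, np.float64(0.1161), np.float64(1.8)), (0.113, np.float64(0.1129), np.float64(1.2)), (0.11, np.float64(0.1098), np.float64(1.0)), (0.107, np.float64(0.1067), np.float64(0.5)), (0.106, np.float64(0.1059), np.float64(2.0)), (0.105, np.float64(0.1049), np.float64(3.2)), (0.104, np.float64(0.1039), np.float64(2.8)), (0.103, np.float64(0.1029), np.float64(1.6)), (0.102, np.float64(0.1019), np.float64(2.7)), (0.101, np.float64(0.1009), np.float64(2.4)), (0.1, np.float64(0.1001), np.float64(5.1)), (0.099, np.float64(0.1), np.float64(15.1)), (0.098, np.float64(0.0999), np.float64(26.0)), (0.097, np.float64(0.0998), np.float64(35.8))] 7.9167
```

```bash
python3 - <<'E'
from h import *
S=np.array([.5695,.1391]); a=.972; u=np.array([np.cos(a),np.sin(a)]); b=np.array([.4818,.0049])
r.move_linear([*S,.15],vel=.2)
r.set_gripper(0.38); 
P=b-u*.0165
r.move_to([*P,.11],down(a))
r.move_linear([*P,.068],vel=.1)
F0=r.current_contact_force()[2]; z=.068; log=[]
while z>.048:
    z-=.001; r.move_linear([*P,z],vel=.04); f=r.current_contact_force()[2]-F0; log.append((round(z,4),round(f,1)))
    if f>5: break
print(log,r.current_tool_pos(),r.current_opening(),r.current_t())
r.move_linear([*P,z+.003],vel=.04)
wsnap('w1')
E
```

```text
[(0.067, np.float64(1.2)), (0.066, np.float64(0.7)), (0.065, np.float64(0.4)), (0.064, np.float64(0.1)), (0.063, np.float64(1.4)), (0.062, np.float64(0.5)), (0.061, np.float64(7.4))] [ 0.47262182 -0.00874577  0.06136421] 0.3824436116744858 11.8167
```

View pics/w1.png

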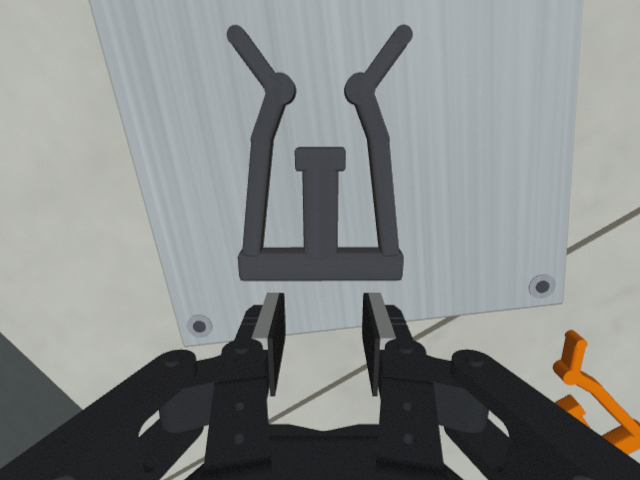

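Fingers sit square behind the bar (bar at rows 250–280, fingertips near row 295). Now I'll push.

```bash
python3 - <<'E'
from h import *
S=np.array([.5695,.1391]); a=.99; u=np.array([np.cos(a),np.sin(a)]); z=.064
r.move_linear([*(S-u*(.062+.011+.042)),z],rot=down(a),vel=.04)
F0=np.array(r.current_contact_force()); log=[]
s=.042
while s>-.004:
    s-=.002; r.move_linear([*(S-u*(.073+s)),z],vel=.03)
    f=np.array(r.current_contact_force()); p=np.array(r.current_tool_pos())[:2]
    log.append((round(s,3),round((S-p)@u-.073,4),round(f[:2]@u,1),round(f[2],1)))
    if -f[:2]@u>25: break
for l in log: print(*l)
print(F0,r.current_t()); wsnap('w2')
E
```

```text
0.04 0.0399 0.9 -0.2
0.038 0.0379 -0.1 -0.2
0.036 0.0358 -0.7 -0.3
0.034 0.0338 0.9 0.4
0.032 0.0318 -0.6 0.3
0.03 0.0299 -0.3 0.5
0.028 0.0279 -0.1 -0.1
0.026 0.0259 0.2 0.8
0.024 0.0238 -0.8 -0.2
0.022 0.0219 1.4 0.0
0.02 0.0199 -0.4 -0.4
0.018 0.0179 0.0 -0.5
0.016 0.0158 -0.3 -0.1
0.014 0.0142 -4.5 1.5
0.012 0.0126 -7.5 2.8
0.01 0.0107 -9.1 2.8
0.008 0.0087 -7.6 2.9
0.006 0.0064 -5.8 1.9
0.004 0.0041 -3.1 0.8
0.002 0.0017 -0.7 0.0
-0.0 -0.0003 -0.9 0.1
-0.002 -0.0018 -5.0 2.7
-0.004 -0.0023 -17.0 7.9
[0.34331954 0.79223072 0.24341244] 19.5583
```

View pics/w2.png

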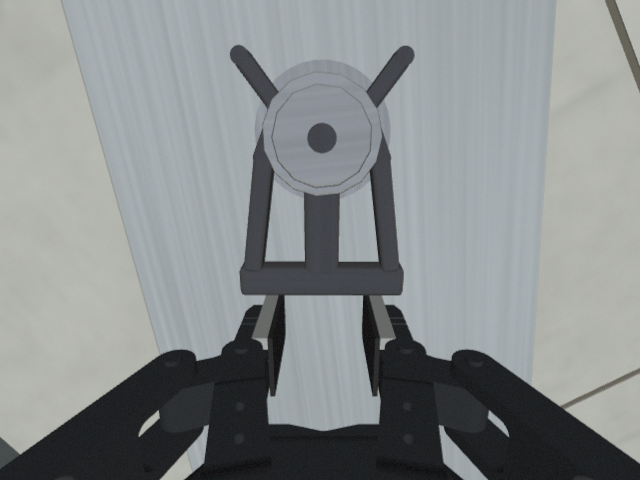

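Force peaked at 9 N, dropped, then rose against the stop, so the clip is home. In the picture its axis passes through the shaft at (321,137). Back off and check.

```bash
python3 - <<'E'
from h import *
S=np.array([.5695,.1391]); a=.99; u=np.array([np.cos(a),np.sin(a)])
r.move_linear([*(S-u*.09),.064],vel=.05)
r.move_linear([*(S-u*.09),.2],vel=.12)
r.sleep(.3); d=wsnap('w3')
cv2.imwrite('pics/w3b.png',d['pixels'][:,:,::-1])
print(r.current_t(),r.current_contact_force())
E
```

```text
21.8083 [ 0.06574658 -0.49779731  0.17627723]
```

View pics/w3.png

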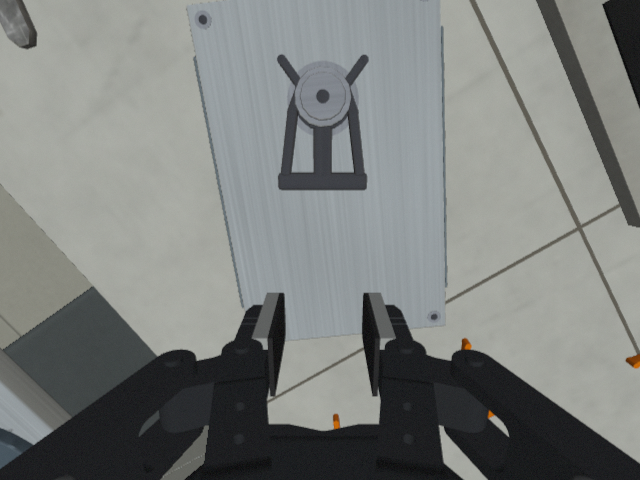

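The clip lies flat and square on the shaft: rear edge at (323,188), shaft at (322,97). A quick distance check, then hand in if it holds.

```bash
python3 - <<'E'
from h import *
d=dict(np.load('pics/w3.npz')); s=world(d,322.5,97,.078); b=world(d,322.5,189,.05)
D=np.linalg.norm((s-b)[:2]); print(s,world(d,322,97)[2],D)
if abs(D-.062)<.004: print(r.hand_in())
E
```

```text
[0.56906739 0.13906808 0.078     ] 0.07861877206053672 0.060555238553636405
the job is handed in; nothing more can be done
None
```

The shaft is pressed to the bottom, its top about 38 mm above the deck, and the clip is snapped home and lying flat; the fingers met only the shaft, deck and clip. I handed the job in at about 22 s on the robot's clock; no verdict came back.

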